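Turn the notched chalk turntable to its low point, then slide the pen tray home

TASK

Close the desk organiser by gentle fingertip pushes, lifting nothing. First turn the wooden chalk turntable by its upright peg until the notch in its rim faces the tongue of the pen tray, leaving the tray where it is; only then push the tray forward from behind until its tongue is fully home against the bottom of the notch. Pen and eraser stay in the tray, do not knock the other things about, and finish with the hand clear.

Things in the scene. Friction and masses are not known exactly. Their poses are not given: they have to be found in the camera images.
- board: Dark wooden organiser board fixed to the desk, 370 x 150 x 15 mm. Origin: centre of its underside, on the desk top. Its +x axis is the tray's forward direction (from tray to turntable), z up. Two guide rails, 10 mm wide, inner faces at y = +-39 mm, top 27 mm above the desk, run from x = -172 to +38 mm. The turntable's axle stands at x = +120, y = 0 mm.
- axle (a point): Point on the turntable's axis at the top face of its plate, 35 mm above the desk. The turntable is a light wooden plate 18 mm thick, radius 60 mm, its underside 17 mm above the desk. On it: a round boss, radius 22 mm, up to 45 mm above the desk, with three chalk sticks (10 mm thick, centres 12 mm off the axis, fixed in it) whose tops stand 85 mm above the desk.
- peg (a point): Foot of the turning peg, on the plate's top face (35 mm above the desk), 47 mm from the axis, directly opposite the notch: a fixed upright dowel 12 mm thick with a 14 mm ball end, top 67 mm above the desk. Pushed sideways about the axis with 1 to 3 N it turns the turntable. Notch and tongue face each other when the peg lies from the axis in the board's +x direction.
- notch (a point): Middle of the bottom of the notch (the low point of the plate's rim), 34 mm from the axis, at the height of the plate's top face (35 mm above the desk). The notch is V-sided: about 46 mm wide at the rim (60 mm from the axis), 20 mm wide at its bottom, through the whole thickness. Elsewhere the rim blocks the tongue.
- gate (a point): Fixed point of the board where notch lies when the notch faces the tongue squarely: 34 mm from the axis towards the tray.
- turntable (a joint): Turntable angle, rad, growing anticlockwise seen from above. 0 (or any whole turn, 6.283) = notch faces the tongue. Starts between 1.1 and 5.18, either way round will do. Turns freely through these values with slight friction and stays where left.
- tray: Loose open wooden pen tray, 150 long x 75 wide x 28 mm high, 0.3 kg, on the board between the rails (1.5 mm play each side): underside 15 mm, rim 43 mm above the desk. Origin: centre of underside; x forward. A tongue sticks out in front. Slides with 1 to 3 N; the tongue starts 12 to 30 mm short of the plate's rim; the tray moves 38 to 56 mm to be home, a hard stop.
- back (a point): Middle of the top edge of the tray's outer back face (the face to push), 43 mm above the desk, 75 mm behind the tray's origin. The flat face is 75 mm wide and reaches down to the board.
- tongue (a point): Foremost point of the tray's tongue, 111 mm ahead of the tray's origin, 27 mm above the desk. The tongue is 16 mm wide with a round end, 36 mm long from the tray's front. Home, it lies straight below notch.
- pen: Chrome pen, 122 mm long, 9 mm thick, lying loose in the tray along it. Origin: its underside near mid-length.
- eraser: White eraser, 45 x 20 x 12 mm, lying loose in the tray. Origin: centre of underside.
- pot: Brown clay pot with wooden stopper, 86 mm across, 108 mm high, standing on the desk beside the board. Origin: centre of underside. Bystander.
- jar: Small closed white-capped jar, 48 mm across, 65 mm high, on the desk beside the board. Origin: centre of underside. Bystander.
- protractor: Purple plastic half-round protractor, 110 mm, 4 mm thick, flat on the desk beside the board. Origin: middle of its straight edge bar. Bystander.
- sharpener: Dark metal block sharpener, 50 x 32 x 30 mm, on the desk beside the board. Origin: centre of underside. Bystander.
- ruler: Wooden ruler, 200 x 28 x 5 mm, flat on the desk. Origin: centre of underside. Bystander.
There are look-alikes about, which are no part of the job. Several things have the shape of the tray; the one meant has the colours described above. Several things have the shape of the pen; the one meant has the colours described above.

How it is judged:
On the way, in this order (a step that is already met when the one before it is completed fails the run):
1. the turntable's notch faces the tongue (within about 13 degrees) while the tray is still where it started (within 8 mm) (horizontal distance between notch and gate below 0.008 m and distance of tongue from where it was at the start of the episode below 0.008 m), for 0.2 s.
2. the tray's tongue is home against the bottom of the notch (horizontal distance between tongue and notch below 0.005 m), for 0.2 s.
At the end, for the whole second after the job is handed in: The tongue's end is within 5 mm of the notch's bottom, the notch within 6 mm of squarely facing the tray, the tray flat on the board and at rest, pen and eraser lying in it (horizontal distance between tongue and notch below 0.005 m and horizontal distance between notch and gate below 0.006 m and z of tray in the frame of board below 0.019 m and linear speed of tray below 0.01 m/s and z of each of pen, eraser in the frame of tray below 0.03 m); the robot touches nothing.
It fails at once if the tray is lifted off the board (by more than 8 mm) or tipped (z of tray in the frame of board above 0.023 m or angle between tray's own z axis and vertical above 0.2 rad).
It fails at once if the pen or eraser is lifted or thrown out of the tray (not (z of pen in the frame of tray below 0.03 m) or not (z of eraser in the frame of tray below 0.03 m) or z of any of pen, eraser in the frame of tray below 0 m).
It fails at once if the turntable is pushed or squeezed with more than 40 N (contact force between the fingers and turntable above 40 N).
It fails at once if the tray is pushed or squeezed with more than 40 N (contact force between the fingers and tray above 40 N).
It fails at once if the pot, jar, protractor, sharpener or ruler is knocked about (shifted by more than 25 mm, lifted or tipped) (distance of any of pot, jar, protractor, sharpener, ruler from where it was at the start of the episode above 0.025 m or angle between any of pot, jar, protractor, sharpener, ruler's own z axis and vertical above 0.3 rad).
It also fails if it takes over 61 s, if anything falls off the work surface, if the arm or the gripper's body presses on something with over 40 N, if the wrist force passes 120 N, or if a joint passes its speed limit or range.

ROBOT

A 7-joint arm with a two-finger parallel gripper is mounted at the origin on the work surface. World frame = base frame: x ahead of the robot, y to its left, z up, the work surface at z = 0. Lengths are in m, angles in rad, forces in N, time in s.
With the tool pointing down it reaches from about 0.4 to 0.875 m from the base axis. Payload 6.5 kg.
Tool frame: the origin (TCP) lies at the very end of the fingers, on their centre line; the grasp point (between the pads) lies 19 mm behind it; z points along the fingers, y is the line along which they close (so a half turn about z gives the same grasp; the last joint's range is limited). The gripper opens to 88 mm and grips with 3 to 60 N. Pads are 18 mm wide; open, the fingers measure 123 mm over their backs; the gripper's body (75 mm by 187 mm) begins 45 mm behind the grasp point.
Start: joints at [-1.384, 0.536, -0.004, 1.538, 0.003, 1.067, -0.071], TCP at [0.163, 0.629, 0.239] pointing down, gripper open.
Joint ranges: [-2.7, 2.7], [-0.37, 2.16], [-1.27, 1.26], [0.24, 2.4], [-1.31, 4.45], [0.19, 1.91], [-2.76, 2.76]. Speed limits (rad/s): [2.39, 2.39, 3.14, 3.14, 3.14, 3.14, 3.14].

INTERFACE

Orientations are given as a rotation vector (axis times angle).
In Python, from rig import observe, read_camera, job_done gives the robot as it stands.
- The arm moves only by the shell command python3 -m jog 'ROWS' [OPENING] [FORCE]. ROWS is JSON, a list of rows, each a list of 4 numbers: the shift along the tool's x, y, z in cm, then the turn about the tool's z in rad. In form: [[x, y, z, spin], ...]. A call has 1 to 12 rows; each row is the pose to reach, as a shift and turn from the pose commanded when the call began, along the tool's axes at that moment; what a row does not reach only later rows make up. A row lasts 1/10 s, in which the tool goes at most 50 mm and 8.59 degrees, less where a joint would pass 70% of its speed; a pose out of reach is approached as far as the arm can. A call with a gripper value outside its range is refused whole. OPENING is the closure, from -1 (fully open) to 1 (shut), set as the call begins (- or left out, the last holds). The fingers move at their own pace and stop on an object; FORCE is the grip in N (left out, the last holds). Time passes only in rows, so rows that repeat a pose let the fingers close. It gives the time, the measured TCP pose, the force, the opening and the grip force at its end, in the units of the state.
- observe(): the state, without advancing time (a new reading comes with each control period).
- read_camera(name): name is "scene" or "top"; returns a dict with "color" (400x640x3 uint8, red, green, blue), "fx", "fy", "cx", "cy" (pixels), "origin" and "orientation" of the camera in the world. Camera axes: x right, y down, z forward; pixel columns grow to the right and rows downward; lengths in m; the calibration is good to about 2 mm. A picture is of the moment at which its call begins. There is no depth.
- job_done(): hands the job in; it is judged then, once.
The state is a dict: "time_s": time; "joint_pos": joint angles; "qvel": joint speeds; "joint_torque": joint torques, N m; "tool_pos": TCP position; "tool_rot": TCP orientation; "force": force on the tool from outside, world axes, zero at the start; "moment": the same for the moment, N m; "width": finger opening in m; "grip_force": force on a finger pad.
Only numpy, scipy, OpenCV 4.12 (cv2) and the standard library are available. Lean on these libraries where they do the work, as an engineer would, in place of code of your own. Each camera call takes 0.05 s, during which the arm holds its last target. There are 200 camera calls.

## Working session

There is one attempt and no reset: what is moved stays moved. The work goes in short steps, Python scripts to look and compute and a shell command to move; the robot and the scene stay as the last step left them, time stands still between calls to the robot, and variables do not carry over. Pictures are saved under pics/ and viewed, at most 10 in all, crops included, and the job is handed in when it is done.

```bash
mkdir -p pics
cat > h.py <<'E'
import numpy as np,cv2
from scipy.spatial.transform import Rotation as R
from rig import observe,read_camera,job_done
def rot(o):
    o=np.array(o,float)
    if o.shape==(3,3): return o
    return R.from_rotvec(o).as_matrix() if o.size==3 else R.from_quat(o).as_matrix()
def snap(n,f):
    c=read_camera(n); cv2.imwrite('pics/'+f,c['color'][:,:,::-1]); return c
def ray(c,u,v,z):
    d=rot(c['orientation'])@[(u-c['cx'])/c['fx'],(v-c['cy'])/c['fy'],1]; o=np.array(c['origin'])
    return o+d*(z-o[2])/d[2]
def proj(c,p):
    q=rot(c['orientation']).T@(np.array(p)-c['origin']); return np.array([c['fx']*q[0]/q[2]+c['cx'],c['fy']*q[1]/q[2]+c['cy']])
E
python3 - <<'E'
from h import *
for n in('top','scene'):
    c=snap(n,n+'1.png'); print({k:v for k,v in c.items() if k!='color'})
print(observe())
E
```

```text
{'fx': 370.42542943277834, 'fy': 370.42542943277834, 'cx': 324.34585104872207, 'cy': 198.34799059203118, 'origin': array([ 0.44950142, -0.11837621,  0.74038027]), 'orientation': array([-2.16081625,  2.16255226, -0.11843157])}
{'fx': 395.8505198205358, 'fy': 395.8505198205358, 'cx': 313.28229883204983, 'cy': 190.92612427159239, 'origin': array([ 0.96791414, -0.26320304,  0.88497289]), 'orientation': array([-2.19941996, -1.56385771,  0.42618796])}
{'time_s': 0.1, 'joint_pos': array([-1.38421658,  0.53709127, -0.00443801,  1.53873892,  0.00261153,
        1.067313  , -0.07121873]), 'qvel': array([-4.53627640e-04, -2.02390305e-03, -8.65330106e-05, -1.69569064e-03,
        3.10137629e-04, -6.12976585e-04,  3.56537314e-05]), 'joint_torque': array([ 2.04620635e-03, -5.72081816e+01,  9.93536375e-01, -2.52229804e+01,
       -5.62496285e-02,  1.34347082e-02,  3.72774878e-05]), 'tool_pos': array([0.16244223, 0.62881339, 0.23793994]), 'tool_rot': array([-3.95909923e-01, -3.11647431e+00,  2.42408735e-03]), 'force': array([0.31006519, 0.94348477, 0.4516106 ]), 'moment': array([ 0.02005047, -0.01225623, -0.03114488]), 'grip_force': 0.0, 'width': 0.08817623454775393}
```

View pics/top1.png

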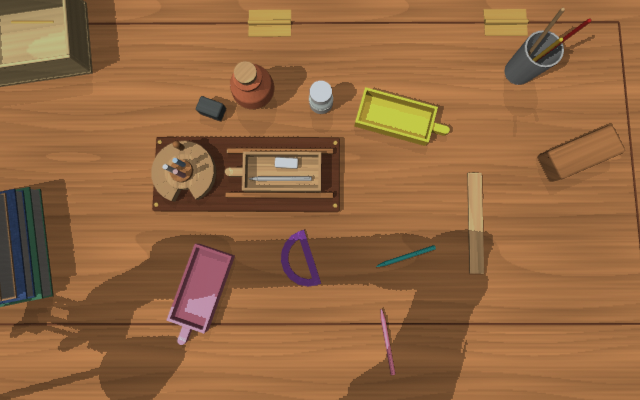

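View pics/scene1.png

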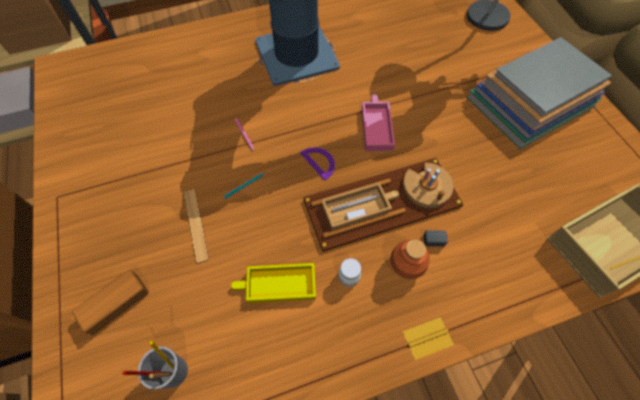

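Run:
```python
from h import *
a=cv2.imread('pics/top1.png')[125:220,140:350]; b=cv2.imread('pics/scene1.png')[150:255,295:475]
a=cv2.resize(a,(630,285),interpolation=cv2.INTER_CUBIC); b=cv2.resize(b,(540,315),interpolation=cv2.INTER_CUBIC)
o=np.zeros((600,630,3),np.uint8); o[:285]=a; o[285:,:540]=b
cv2.imwrite('pics/crop1.png',o)
```

```text
(no output)
```

View pics/crop1.png

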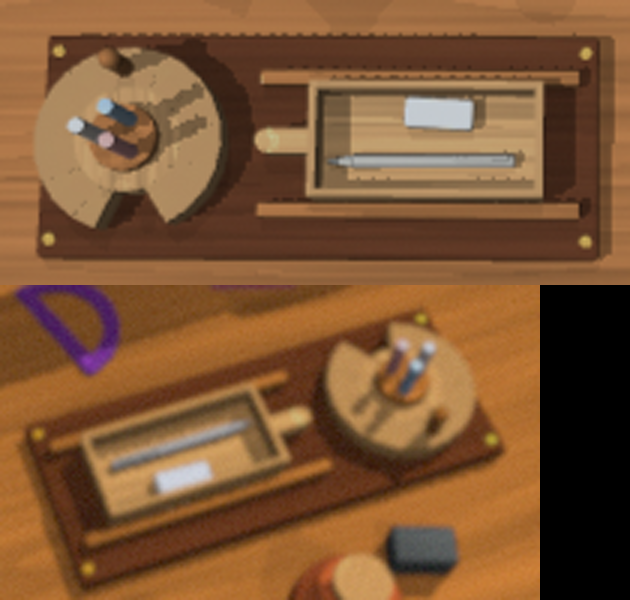

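```bash
cat > m.py <<'E'
from h import *
E
python3 - <<'E'
from h import *
c=read_camera('top')
P=lambda u,v,z: ray(c,140+u/3,125+v/3,z)[:2]
p=[P(*q,.015) for q in((58,50),(586,54),(585,242),(48,239))]
ctr=np.mean(p,0); f=(p[0]+p[3]-p[1]-p[2])/2; fx=f/np.linalg.norm(f); fy=np.array([-fx[1],fx[0]])
print('pins',p,'span',np.linalg.norm(f),np.linalg.norm(p[0]-p[3]))
L=lambda q:((q-ctr)@fx,(q-ctr)@fy)
ax=ctr+.12*fx
print('ctr',ctr,'fwd',fx,np.degrees(np.arctan2(fx[1],fx[0])),'axle',ax,L(ax))
for n,q,z in(('pegtop',(110,57),.060),('pegfoot',(121,67),.035),('tongue',(256,140),.027),('backL',(543,83),.043),('backR',(543,198),.043),('notchL',(98,229),.035),('notchR',(168,222),.035),('notchM',(128,192),.035),('plateLeft',(36,140),.035),('plateRight',(222,140),.035),('plateTop',(130,48),.035)):
    w=P(*q,z); l=np.array(L(w)); print(n,w.round(4),l.round(4),'rel axle r,ang',np.hypot(l[0]-.12,l[1]).round(4),np.degrees(np.arctan2(l[1],l[0]-.12)).round(1))
s=observe(); print(rot(s['tool_rot']).round(3))
for n,u,v,z in(('pot',251,90,.05),('jar',321,98,.03),('sharp',210,108,.015),('protr',300,258,.004),('pink',205,285,.03),('yellow',400,115,.04)): print(n,ray(c,u,v,z)[:2].round(3), np.round(L(ray(c,u,v,z)[:2]),3))
E
```

```text
pins [array([0.64665126, 0.21548418]), array([ 0.64336764, -0.13800943]), array([ 0.51722913, -0.13685606]), array([0.51953559, 0.21575046])] span 0.3530611228094177 0.1271159444396567
ctr [0.5816959  0.03909229] fwd [0.00791658 0.99996866] 89.54640852546534 axle [0.58264589 0.15908853] (np.float64(0.11999999999999998), np.float64(-1.0842021724855044e-18))
pegtop [0.6299 0.1619] [ 0.1232 -0.0472] rel axle r,ang 0.0473 -86.2
pegfoot [0.6298 0.1647] [ 0.126  -0.0471] rel axle r,ang 0.0475 -82.8
tongue [0.5831 0.0777] [ 0.0386 -0.0011] rel axle r,ang 0.0814 -179.2
backL [ 0.6169 -0.1096] [-0.1484 -0.0364] rel axle r,ang 0.2709 -172.3
backR [ 0.5426 -0.1097] [-0.1491  0.0379] rel axle r,ang 0.2717 172.0
notchL [0.524  0.1749] [0.1353 0.0588] rel axle r,ang 0.0607 75.4
notchR [0.5285 0.1302] [0.0907 0.054 ] rel axle r,ang 0.0614 118.5
notchM [0.5478 0.1567] [0.1173 0.0348] rel axle r,ang 0.0349 94.4
plateLeft [0.5818 0.2175] [0.1784 0.0013] rel axle r,ang 0.0585 1.3
plateRight [0.5816 0.0974] [0.0583 0.0005] rel axle r,ang 0.0617 179.5
plateTop [0.6425 0.1594] [ 0.1208 -0.0598] rel axle r,ang 0.0598 -89.3
[[-0.968  0.25  -0.   ]
 [ 0.25   0.968 -0.001]
 [-0.    -0.001 -1.   ]]
pot [0.74  0.026] [-0.012 -0.158]
jar [ 0.731 -0.109] [-0.147 -0.151]
sharp [0.716 0.116] [ 0.078 -0.134]
protr [ 0.415 -0.068] [-0.108  0.166]
pink [0.366 0.109] [0.068 0.216]
yellow [ 0.692 -0.264] [-0.302 -0.113]
```

Peg, notch and tongue all fit the given radii (47, 34, 60 mm) with the peg at about -85° in the board frame, so the turntable must turn about +85° anticlockwise. The tray needs about 47 mm of travel.

```bash
cat > g.py <<'E'
from h import *
AX=np.array([.5826,.1591])
def to(xyz,yang):
    "rows for reaching world xyz with tool y axis at world angle yang (deg), from present pose"
    s=observe(); M=rot(s['tool_rot']); d=M.T@(np.array(xyz)-s['tool_pos'])*100
    cur=np.degrees(np.arctan2(M[1,1],M[0,1])); sp=-np.radians((yang-cur+180)%360-180)
    return [round(float(v),2) for v in d]+[round(float(sp),3)]
def F(th,tan=-24.5,r=47):
    t=np.radians(th); return AX+np.array([[np.cos(t),-np.sin(t)],[np.sin(t),np.cos(t)]])@[r/1000,tan/1000]
E
python3 - <<'E'
from g import *
p=F(5,-40); print(p,to([*p,.2],95),to([*p,.13],95))
E
```

```text
[0.63290738 0.12334853] [-58.19, -37.18, 3.86, -0.34] [-58.19, -37.17, 10.86, -0.34]
```

```bash
python3 -m jog '[[-4,-2.6,0.3,-0.03],[-8,-5,0.6,-0.06],[-12,-8,1,-0.1],[-16,-10.5,1.3,-0.13],[-20,-13,1.6,-0.16],[-24,-15.5,2,-0.19],[-28,-18,2.3,-0.22],[-32,-20.5,2.5,-0.25],[-36,-23,2.8,-0.28],[-40,-25.5,3,-0.31],[-44,-28,3.2,-0.34],[-48,-30.6,3.4,-0.34]]' 1 20; python3 -c "
from g import *
p=F(5,-40); print(to([*p,.13],95))"
```

```text
time_s: 1.35
tool_pos: [0.5518, 0.2115, 0.2046]
tool_rot: [0.139, -3.138, -0.0]
force: [-0.9, 1.1, 0.3]
width: 0.0005
grip_force: 0.0
[-7.3, -9.5, 7.46, 0.001]
```

```bash
python3 -m jog '[[-1.8,-2.4,0,0],[-3.7,-4.8,0,0],[-5.5,-7.1,0,0],[-7.3,-9.5,0,0],[-7.3,-9.5,2,0],[-7.3,-9.5,4,0],[-7.3,-9.5,6,0],[-7.3,-9.5,7.4,0],[-7.3,-9.5,7.4,0],[-7.3,-9.5,7.4,0]]'; python3 -c "
from g import *
p=F(5,-40); print(to([*p,.043],95)); snap('top','t2.png')
a=cv2.imread('pics/t2.png')[90:240,120:350]; cv2.imwrite('pics/t2c.png',cv2.resize(a,None,fx=3,fy=3,interpolation=2))"
```

```text
time_s: 2.35
tool_pos: [0.6319, 0.1249, 0.131]
tool_rot: [-0.137, 3.139, -0.0]
force: [-0.7, -0.5, 0.6]
width: 0.0002
grip_force: 0.0
[-0.08, -0.16, 8.8, 0.0]
```

View pics/t2c.png

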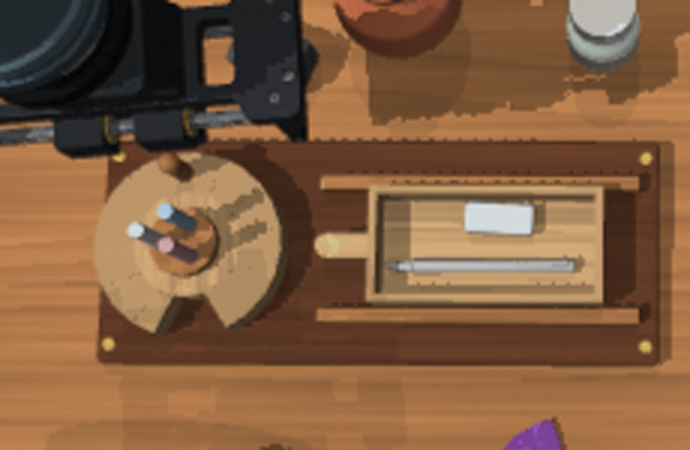

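The view shows the hand above the peg (foot about (173,172) in the crop) with the pot clear of it and nothing moved. Next I lower the fingers behind the peg.

```bash
python3 -m jog '[[-0.1,-0.1,2,0],[-0.1,-0.1,4,0],[-0.1,-0.1,6,0],[-0.1,-0.1,7.5,0],[-0.1,-0.1,8.3,0],[-0.1,-0.1,8.8,0],[-0.1,-0.1,8.8,0],[-0.1,-0.1,8.8,0]]'; python3 -c "
from g import *
p=F(5,-40)
print(to([*p,.043],95))
for d in range(0,90,7):
    print(d, to([*F(5+d,-24.5),.043],95+d))"
```

```text
time_s: 3.2
tool_pos: [0.6335, 0.124, 0.0435]
tool_rot: [-0.137, 3.137, 0.0]
force: [1.0, 0.4, 0.6]
width: 0.0009
grip_force: 0.0
[0.06, -0.06, 0.05, -0.0]
0 [0.06, 1.49, 0.05, -0.0]
7 [-0.2, 2.09, 0.05, -0.122]
14 [-0.39, 2.7, 0.05, -0.244]
21 [-0.5, 3.34, 0.05, -0.367]
28 [-0.54, 3.99, 0.05, -0.489]
35 [-0.49, 4.63, 0.05, -0.611]
42 [-0.37, 5.27, 0.05, -0.733]
49 [-0.17, 5.88, 0.05, -0.855]
56 [0.1, 6.47, 0.05, -0.977]
63 [0.45, 7.02, 0.05, -1.1]
70 [0.85, 7.52, 0.05, -1.222]
77 [1.32, 7.97, 0.05, -1.344]
84 [1.83, 8.36, 0.05, -1.466]
```

```bash
python3 -m jog '[[0.05,0.5,0,0],[0.06,1.0,0,0],[0.06,1.5,0,0],[-0.08,1.8,0,-0.06],[-0.2,2.1,0,-0.12],[-0.3,2.4,0,-0.18],[-0.39,2.7,0,-0.245],[-0.45,3.02,0,-0.305],[-0.5,3.34,0,-0.367],[-0.53,3.66,0,-0.43],[-0.54,3.99,0,-0.489],[-0.54,3.99,0,-0.489]]'; python3 -c "
from g import *
for d in range(28,90,7):
    print(d, to([*F(5+d,-24.5),.043],95+d))
snap('scene','s3.png');a=cv2.imread('pics/s3.png')[130:270,290:490]; cv2.imwrite('pics/s3c.png',cv2.resize(a,None,fx=3,fy=3,interpolation=2))"
```

```text
time_s: 4.4
tool_pos: [0.6347, 0.1645, 0.0428]
tool_rot: [0.894, -3.012, -0.0]
force: [-0.7, -0.0, 0.9]
width: 0.0006
grip_force: 0.2
28 [-0.04, -0.07, -0.02, 0.001]
35 [-0.3, 0.52, -0.02, -0.121]
42 [-0.49, 1.14, -0.02, -0.243]
49 [-0.6, 1.78, -0.02, -0.365]
56 [-0.64, 2.42, -0.02, -0.487]
63 [-0.59, 3.07, -0.02, -0.609]
70 [-0.47, 3.7, -0.02, -0.732]
77 [-0.27, 4.32, -0.02, -0.854]
84 [-0.0, 4.91, -0.02, -0.976]
```

View pics/s3c.png

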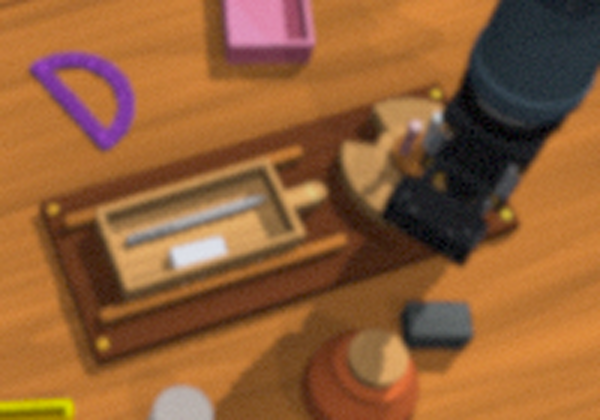

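The notch (about (365,135) in the crop) has turned towards the tongue and the tray is unmoved, so I continue along the arc.

```bash
python3 -m jog '[[-0.16,0.2,0,-0.06],[-0.3,0.52,0,-0.121],[-0.4,0.83,0,-0.18],[-0.49,1.14,0,-0.243],[-0.55,1.46,0,-0.304],[-0.6,1.78,0,-0.365],[-0.63,2.1,0,-0.426],[-0.64,2.42,0,-0.487],[-0.62,2.75,0,-0.548],[-0.59,3.07,0,-0.609],[-0.53,3.4,0,-0.67],[-0.47,3.7,0,-0.732]]'; python3 -m jog '[[-0.09,0.3,0,-0.06],[-0.2,0.6,0,-0.12],[-0.2,0.6,0,-0.12]]'; python3 -c "
from g import *
for d in range(70,95,3):
    print(d, to([*F(5+d,-24.5),.043],95+d))
snap('top','t4.png');a=cv2.imread('pics/t4.png')[90:240,120:350]; cv2.imwrite('pics/t4c.png',cv2.resize(a,None,fx=3,fy=3,interpolation=2))"
```

```text
time_s: 5.65
tool_pos: [0.6189, 0.1973, 0.0428]
tool_rot: [-1.912, 2.493, -0.001]
force: [0.7, -0.9, 0.2]
width: 0.0008
grip_force: 0.6
time_s: 5.95
tool_pos: [0.6133, 0.2013, 0.0428]
tool_rot: [-2.057, 2.374, -0.0]
force: [0.4, -0.2, -0.1]
width: 0.0006
grip_force: 0.2
70 [0.24, -0.55, -0.02, 0.119]
73 [0.09, -0.32, -0.02, 0.066]
76 [-0.05, -0.08, -0.02, 0.014]
79 [-0.17, 0.17, -0.02, -0.038]
82 [-0.29, 0.42, -0.02, -0.091]
85 [-0.39, 0.68, -0.02, -0.143]
88 [-0.47, 0.95, -0.02, -0.196]
91 [-0.54, 1.22, -0.02, -0.248]
94 [-0.6, 1.49, -0.02, -0.3]
```

View pics/t4c.png

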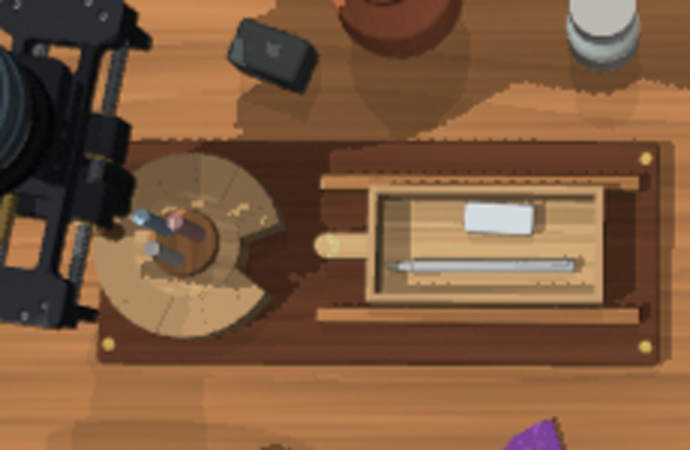

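Run:
```python
from g import *
c=read_camera('top')
for u,v in((281,230),(269,290),(243,256)):
    d=ray(c,120+u/3,90+v/3,.035)[:2]-AX; print(np.hypot(*d).round(4),np.degrees(np.arctan2(d[1],d[0])).round(1))
print(np.array(observe()['force']))
```

```text
0.0613 -81.7
0.0622 -119.1
0.0377 -102.5
[ 1.03171212 -0.48326865  0.14899036]
```

Notch centre sits at about -101° and should be at -90.5°, so about 10.5° more is needed.

```bash
python3 -m jog '[[-0.12,0.1,0,-0.02],[-0.2,0.28,0,-0.06],[-0.29,0.45,0,-0.1],[-0.36,0.62,0,-0.13],[-0.42,0.78,0,-0.165],[-0.44,0.85,0,-0.18],[-0.44,0.85,0,-0.18],[-0.44,0.85,0,-0.18]]'
python3 - <<'E'
from g import *
c=snap('top','t5.png');a=cv2.imread('pics/t5.png')[90:240,120:350]; cv2.imwrite('pics/t5c.png',cv2.resize(a,None,fx=3,fy=3,interpolation=2))
print(to([.65,.2065,.043],180))
E
```

```text
time_s: 6.85
tool_pos: [0.6053, 0.2069, 0.0427]
tool_rot: [-2.262, 2.18, 0.001]
force: [0.0, -0.6, -0.1]
width: 0.0003
grip_force: 0.3
[0.2, -4.46, -0.03, 0.037]
```

View pics/t5c.png

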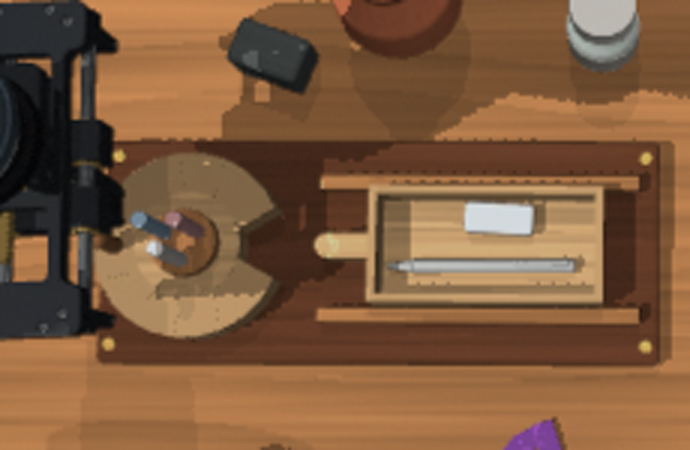

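Notch edges at about (279,213) and (277,281) centre on the tongue at v≈245: it faces squarely, and the tray is untouched. Now back off and up.

```bash
python3 -m jog '[[0,-1,0,0],[0,-2,0,0],[0,-3,0,0],[0,-4,0,0],[0,-4,-3,0],[0,-4,-6,0],[0,-4,-9,0],[0,-4,-11,0],[0,-4,-11,0],[0,-4,-11,0]]'
python3 - <<'E'
from g import *
c=read_camera('top')
for u,v in((279,213),(277,281)):
    d=ray(c,120+u/3,90+v/3,.035)[:2]-AX; print(np.hypot(*d).round(4),np.degrees(np.arctan2(d[1],d[0])).round(1))
print(to([.5803,-.134,.15],179.5))
E
```

```text
time_s: 7.9
tool_pos: [0.6458, 0.2081, 0.1525]
tool_rot: [-2.262, 2.18, -0.0]
force: [-0.6, 1.0, -0.0]
width: 0.0004
grip_force: 0.0
0.0623 -71.3
0.0641 -112.4
[33.92, 7.75, 0.18, 0.046]
```

```bash
python3 -m jog '[[3.5,0.8,0,0.02],[7,1.6,0,0.045],[10.5,2.4,0,0.045],[14,3.2,0,0.045],[17.5,4,0,0.045],[21,4.8,0,0.045],[24.5,5.6,0,0.045],[28,6.4,0,0.045],[31.5,7.2,0,0.045],[33.9,7.75,0,0.045],[33.9,7.75,0,0.045],[33.9,7.75,0,0.045]]'
python3 - <<'E'
from g import *
c=read_camera('top'); cv2.imwrite('pics/t6.png',c['color'][:,:,::-1])
a=cv2.imread('pics/t6.png')[90:240,120:350]; cv2.imwrite('pics/t6c.png',cv2.resize(a,None,fx=3,fy=3,interpolation=2))
print(to([.5803,-.134,.024],179.5))
E
```

```text
time_s: 9.15
tool_pos: [0.58, -0.1334, 0.1514]
tool_rot: [-2.211, 2.231, 0.005]
force: [0.7, 0.4, 0.7]
width: 0.0004
grip_force: 0.0
[0.2, -0.01, 12.79, 0.002]
```

View pics/t6c.png

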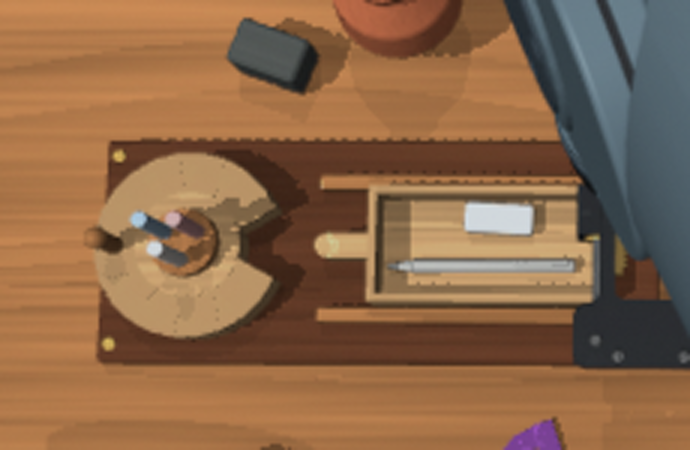

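The notch faces the tongue, with the peg at (105,241) pointing straight forward; the hand is behind the tray. I lower it now.

```bash
python3 -m jog '[[0.1,0,3,0],[0.2,0,6,0],[0.2,0,9,0],[0.2,0,11,0],[0.2,0,12.2,0],[0.2,0,12.7,0],[0.2,0,12.7,0],[0.2,0,12.7,0]]' && python3 -m jog '[[-0.3,0,0,0],[-0.6,0,0,0],[-0.9,0,0,0],[-1.2,0,0,0],[-1.5,0,0,0],[-1.8,0,0,0],[-2.1,0,0,0],[-2.4,0,0,0]]'; python3 -c "
from g import *
print(to([.5803,-.071,.024],179.5))"
```

```text
time_s: 10.0
tool_pos: [0.5816, -0.1354, 0.0268]
tool_rot: [-2.212, 2.229, -0.002]
force: [-0.2, -0.6, 0.7]
width: 0.0005
grip_force: 0.0
time_s: 10.8
tool_pos: [0.581, -0.1122, 0.0258]
tool_rot: [2.212, -2.23, 0.002]
force: [-0.5, -3.1, 1.3]
width: 0.0002
grip_force: 1.7
[-4.12, 0.11, 0.18, 0.0]
```

```bash
python3 -m jog '[[-0.25,0,0,0],[-0.5,0,0,0],[-0.8,0,0,0],[-1.1,0,0,0],[-1.4,0,0,0],[-1.7,0,0,0],[-2,0,0,0],[-2.3,0,0,0],[-2.6,0,0,0],[-2.9,0,0,0],[-3.1,0,0,0],[-3.3,0,0,0]]' ; python3 -m jog '[[-0.1,0,0,0],[-0.2,0,0,0],[-0.3,0,0,0],[-0.4,0,0,0]]'
python3 - <<'E'
from g import *
c=read_camera('top'); cv2.imwrite('pics/t7.png',c['color'][:,:,::-1])
a=cv2.imread('pics/t7.png')[90:240,120:350]; cv2.imwrite('pics/t7c.png',cv2.resize(a,None,fx=3,fy=3,interpolation=2))
E
```

```text
time_s: 12.0
tool_pos: [0.5812, -0.0785, 0.0258]
tool_rot: [2.213, -2.23, 0.0]
force: [-0.5, -4.4, 4.2]
width: 0.0004
grip_force: 2.5
time_s: 12.4
tool_pos: [0.5812, -0.0748, 0.0258]
tool_rot: [2.212, -2.23, 0.001]
force: [0.1, -5.6, 4.3]
width: 0.0004
grip_force: 2.6
```

View pics/t7c.png

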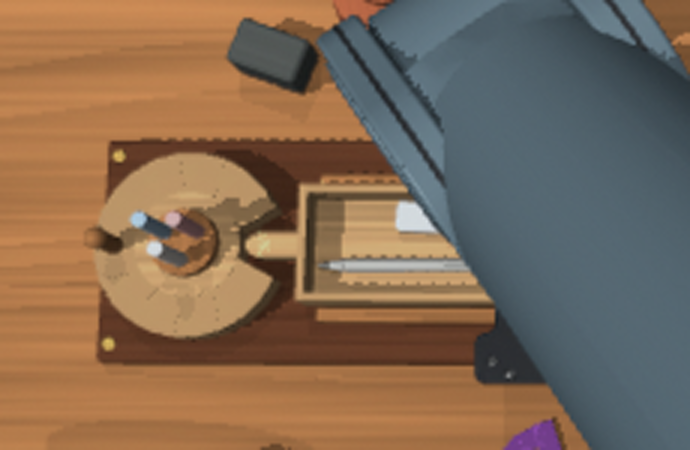

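The tongue tip (about (247,245)) is inside the notch and just short of its bottom. I creep to the stop.

```bash
python3 -m jog '[[-0.1,0,0,0],[-0.2,0,0,0],[-0.2,0,0,0]]'; python3 -m jog '[[-0.1,0,0,0],[-0.15,0,0,0],[-0.15,0,0,0]]'
```

```text
time_s: 12.75
tool_pos: [0.5812, -0.0724, 0.0257]
tool_rot: [-2.213, 2.23, -0.0]
force: [0.3, -3.5, 4.5]
width: 0.0006
grip_force: 2.2
time_s: 13.05
tool_pos: [0.5812, -0.0715, 0.0258]
tool_rot: [2.212, -2.23, 0.001]
force: [-1.1, -5.5, 4.3]
width: 0.0007
grip_force: 2.8
```

```bash
python3 -m jog '[[-0.1,0,0,0],[-0.15,0,0,0],[-0.15,0,0,0]]'; python3 -m jog '[[-0.1,0,0,0],[-0.1,0,0,0],[-0.1,0,0,0]]'
```

```text
time_s: 13.35
tool_pos: [0.5812, -0.0714, 0.0258]
tool_rot: [2.21, -2.23, 0.003]
force: [-1.2, -9.4, 5.8]
width: 0.0004
grip_force: 4.2
time_s: 13.65
tool_pos: [0.5812, -0.0714, 0.0258]
tool_rot: [2.209, -2.23, 0.004]
force: [-1.1, -9.9, 6.7]
width: 0.0004
grip_force: 5.1
```

The tray has stopped hard at -0.0714, against a predicted -0.0715, and the force is rising: it is home. I back off and lift clear.

```bash
python3 -m jog '[[0.4,0,0,0],[1,0,0,0],[2,0,0,0],[3,0,0,0],[3,0,-3,0],[3,0,-7,0],[5,0,-11,0],[9,0,-15,0],[13,0,-17,0],[17,0,-17,0],[20,0,-17,0],[20,0,-17,0]]'
python3 - <<'E'
from g import *
c=read_camera('top'); cv2.imwrite('pics/t8.png',c['color'][:,:,::-1])
a=cv2.imread('pics/t8.png')[60:240,120:350]; cv2.imwrite('pics/t8c.png',cv2.resize(a,None,fx=3,fy=3,interpolation=2))
E
```

```text
time_s: 14.85
tool_pos: [0.5777, -0.2522, 0.1816]
tool_rot: [2.162, -2.258, 0.028]
force: [0.4, 0.3, -0.1]
width: 0.0006
grip_force: 0.0
```

View pics/t8c.png

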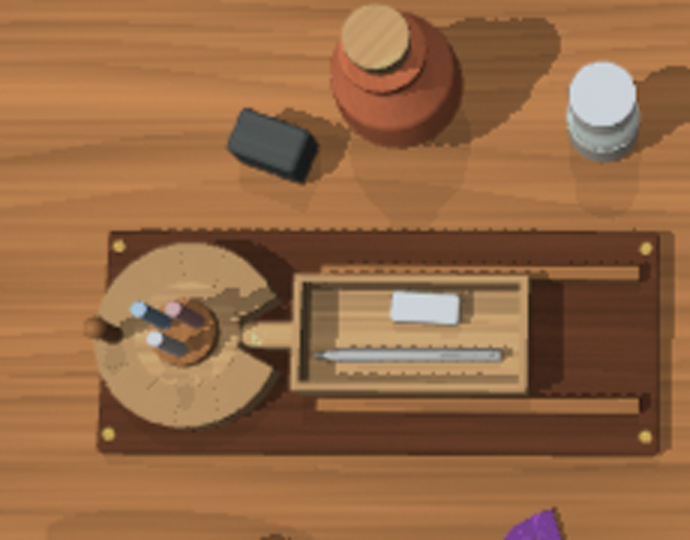

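The tongue tip at (241,335) is against the bottom of the notch, pen and eraser are in the tray, the bystanders are unmoved and the hand is clear.

```bash
python3 -c "
from rig import job_done
print(job_done())"
```

```text
the job is handed in; nothing more can be done
None
```

I turned the turntable until its notch faced the tongue, pushed the tray to its hard stop with pen and eraser still in it, moved the hand clear and handed the job in at about 15 s; `job_done` returned no verdict.

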